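# Dry check-run of a washed bowl mixer

## Robot

A 6-joint arm with a two-finger parallel gripper is mounted at the origin on a cart in front of the work surface, level with it; the furniture and walls round the work are solid. World frame = base frame: x ahead of the robot, y to its left, z up, the work surface at z = 0. Lengths are in mm, angles in rad, forces in N, time in s.
With the tool pointing down it reaches from about 350 to 775 mm from the base axis. Payload 7.3 kg.
Tool frame: the origin (TCP) lies midway between the tips of the shut fingers; the grasp point (between the pads) lies 19 mm behind it; z points along the fingers, y is the line along which they close (so a half turn about z gives the same grasp; the last joint's range is limited). The gripper opens to 92 mm and grips with 3 to 60 N. Pads are 19 mm wide; open, the fingers measure 130 mm over their backs; the gripper's body (75 mm by 190 mm) begins 47 mm behind the grasp point.
Start: joints at [1.012, 0.342, 1.524, -0, 1.275, -0.146], TCP at [210.605, 480.927, 226.741] pointing down, gripper open.
Joint ranges: [-2.53, 2.53], [-0.77, 2.02], [0.04, 2.7], [-1, 4.14], [0.28, 2.66], [-3.11, 3.11]. Speed limits (rad/s): [2.57, 2.57, 3.14, 3.14, 3.14, 3.14].

## Interface

Orientations are given as [roll, pitch, yaw] about the fixed x, y, z axes, in that order (R = Rz(yaw) Ry(pitch) Rx(roll)).
In Python, from plant import bot gives the robot as it stands.
- The arm moves only by the tool jog_arm, never from a script. Its arguments are lists of equal length, an entry for each row: "dp": the shift along the tool's x, y, z in m, a list of three; "twist": the turn about the tool's z in degrees. A call has 1 to 10 rows; each row shifts and turns the commanded pose from where the row before left it, along the tool's axes as they then stand; what a row does not reach is not made up. A row lasts 1/8 s, in which the tool goes at most 62.5 mm and 10.7 degrees, less where a joint would pass 70% of its speed; a pose out of reach is approached as far as the arm can. A call is refused whole if a number of a shift passes 0.0625 or a number of a turn 10.7, either way. A call with a gripper value outside its range is refused whole. "jaw" is the finger opening in m, from 0 to 0.0918, set as the call begins (left out, the last holds). The fingers move at their own pace and stop on an object; the grip force is fixed at half the most. Time passes only in rows, so rows that do not move let the fingers close. It gives the time, the measured TCP pose, the force, the opening and the grip force at its end, in the units of the state.
- bot.get_obs(): the state, without advancing time (a new reading comes with each control period).
- bot.capture(name): name is "side" or "top"; returns the picture (480x640x3 uint8, blue, green, red); there is no depth.
- bot.camera_params(name): a dict with "fx", "fy", "cx", "cy" (pixels), "R" (3x3) and "t" (3): a world point X has camera coordinates R X + t. Camera axes: x right, y down, z forward; pixel columns grow to the right and rows downward; lengths in mm; the calibration is good to about 2 mm. A picture is of the moment at which its call begins. camera_params takes no time and is no camera call.
- bot.close_job(): hands the job in; it is judged then, once.
Trained networks look in the newest picture that a camera, given by its name, has taken for a name from the list of things; names that differ only in an ending like _2 or _b are one class to them, and where a whole thing is asked for, a point or a joint stands for the part that bears it (a point fixed in the world has none). Each returns a list of dicts, best first, with "confidence" (0 to 1); they miss things now and then, are a little off and sometimes report something else, mostly with a low value. They report only what shows in the picture. A call takes as long as a camera call.
- bot.find_in(camera, label): "bbox" ([centre column, centre row, width, height] in pixels, round what is visible of it).
- bot.masks_of(camera, label): "pixels" (480x640 bool, what is visible of it) and "bbox" ([centre column, centre row, width, height] in pixels, round what is visible of it).
The state is a dict: "time": time; "joint_positions": joint angles; "dq": joint speeds; "tau": joint torques, N m; "tool_pos": TCP position; "tcp_rot": TCP orientation; "contact_force": force on the tool from outside, world axes, zero at the start; "moment": the same for the moment, N m; "grip_width": finger opening in mm; "finger_force": force on a finger pad.
Only numpy, scipy, OpenCV 4.12 (cv2) and the standard library are available. Lean on these libraries where they do the work, as an engineer would, in place of code of your own. Each camera call takes 0.05 s, during which the arm holds its last target. There are 200 camera calls.

## Task

The bowl mixer has just been washed and its fast key was left pressed in: clear it with the stop key first, then fit the lid squarely on the bowl with its lug in the slot of the safety tower. Now give the mixer its check-run: latch slow, then medium, then fast, leaving each key in by itself for a moment, and finish with stop so that every key is up and the lid still on. Never press a speed key while the lid is off, never go from standstill straight to medium or fast, and leave the other things on the worktop where they stand.

Things in the scene. Friction and masses are not known exactly. Their poses are not given: they have to be found in the camera images.
- mixer: Bowl mixer, fixed on the worktop: white housing, x -107 to +165 mm, 176 mm wide (y), 75 mm high; black key panel along its front (-x); steel bowl 147 mm across, axis at x = +55 mm; behind it a safety tower (x 132 to 162 mm, 132 mm high) with two cheeks to 153 mm that leave a slot 38 mm wide. Origin: on the worktop below the middle; x points from keys to tower, y to the left seen from the keys.
- bowl_mouth (a point): Centre of the bowl's mouth at rim height, 140 mm above the worktop, at mixer x = +55 mm; axes as the mixer's. The mouth is 140 mm wide inside. With the lid home, the lid's origin lies 10 mm below this point and its x axis points along the mixer's x.
- lid: Loose lid, lying right way up on the worktop: grey disc 151 mm across, 15.5 mm thick; its lower 10 mm is a tapered plug 130 mm across that drops into the bowl; 0.34 kg. On top a black bar handle 64 mm long (along x), 14 mm wide (y), top 44 mm above the underside. A lug 24 mm wide sticks out at +x to 98 mm from the centre. Origin: centre of the plug's underside, z up.
- lid_handle (a point): Point inside the bar handle to grip at: on the lid's axis, 34 mm above its underside, 10 mm below the handle's top; axes as the lid's (pinch across y).
- lid_lug (a point): Underside of the lug, 90 mm from the lid's axis along its +x; this spot presses the interlock pin when the lid is home.
- interlock (a joint): Safety interlock: a light sprung pin 13 mm thick standing in the tower's slot. 0 = up (lid off), grows as it is pushed down; with the lid home the lid's weight holds it at about 0.0045 m. With it up the motor is locked out.
- stop_key (a joint): Stop key: the only round one, 30 mm across, first from the left (+y) in the row of four. Value 0 = up, grows as it is pressed, 0.008 m = hard down. Springs back when let go (takes about 3 N) and releases whichever speed key is latched.
- slow_key (a joint): Slow key: 36 x 26 mm with one raised ridge, second from the left. Value 0 = up, grows as it is pressed, 0.008 m = hard down. Pressed past half way (about 3 N) it snaps in and stays latched at 0.008 m; a key latched before springs up.
- medium_key (a joint): Medium key: 36 x 26 mm with two raised ridges, third from the left. Value 0 = up, grows as it is pressed, 0.008 m = hard down. Pressed past half way (about 3 N) it snaps in and stays latched at 0.008 m; a key latched before springs up.
- fast_key (a joint): Fast key: 36 x 26 mm with three raised ridges, fourth, at the right-hand (-y) end. Value 0 = up, grows as it is pressed, 0.008 m = hard down. Pressed past half way (about 3 N) it snaps in and stays latched at 0.008 m; a key latched before springs up. At the start it is latched in.
- stop_key_top (a point): Centre of the stop key's top face, moving with the key; 99 mm above the worktop when up, at mixer x = -68 mm, y = +57 mm. Its z points out of the key, leaning 10 degrees from vertical to the mixer's front (-x); press along -z. Keys are 38 mm apart and stand 13 mm proud of the panel.
- slow_key_top (a point): Centre of the slow key's top face, moving with the key; 99 mm above the worktop when up, at mixer x = -68 mm, y = +19 mm. Its z points out of the key, leaning 10 degrees from vertical to the mixer's front (-x); press along -z. Keys are 38 mm apart and stand 13 mm proud of the panel.
- medium_key_top (a point): Centre of the medium key's top face, moving with the key; 99 mm above the worktop when up, at mixer x = -68 mm, y = -19 mm. Its z points out of the key, leaning 10 degrees from vertical to the mixer's front (-x); press along -z. Keys are 38 mm apart and stand 13 mm proud of the panel.
- fast_key_top (a point): Centre of the fast key's top face, moving with the key; 99 mm above the worktop when up, at mixer x = -68 mm, y = -57 mm. Its z points out of the key, leaning 10 degrees from vertical to the mixer's front (-x); press along -z. Keys are 38 mm apart and stand 13 mm proud of the panel.
- shaker: Bystander, fixed: small salt shaker with a grey top, 44 mm across, 90 mm tall. Origin: centre of its underside.
- spice_jar: Bystander: loose spice jar with a black cap, 40 mm across, 105 mm tall. Origin: centre of its underside.
- red_jar: Bystander: loose spice jar with a red cap, 45 mm across, 106 mm tall, close beside the lid, on the side away from its lug. Origin: centre of its underside.
- bottle: Bystander: loose green washing-up-liquid bottle, 52 x 86 mm, 219 mm tall. Origin: centre of its underside.
- bean_tin: Bystander: loose red tin, 76 mm across, 110 mm tall. Origin: centre of its underside.
- mug: Bystander: loose white mug with blue hoops, 77 mm across, 100 mm tall, handle at its own +y side. Origin: centre of its underside.
- teaspoon: Bystander: loose metal teaspoon lying flat, 130 mm long (along its x), 27 mm wide, 11 mm high. Origin: centre of its underside.

How it is judged:
By the outcome, as a careful person would: the job done as asked, in the order asked, and still so for the second after the job is handed in, with the robot touching nothing.
It also fails if it takes over 62 s, if anything falls off the work surface, if the arm or the gripper's body presses on something with over 40 N, if the wrist force passes 120 N, or if a joint passes its speed limit or range.

## Working session

There is one attempt and no reset: what is moved stays moved. The work goes in short steps, Python scripts to look and compute and a tool call to move; the robot and the scene stay as the last step left them, time stands still between calls to the robot, and variables do not carry over. Pictures are saved under pics/ and viewed, at most 10 in all, crops included, and the job is handed in when it is done.

Besides the shell and the picture viewer there is one more tool, called after "Emit:" as name([rows], argument=value, ...), one row to a line, values as JSON. jog_arm: Moves the arm, as the interface text tells. Its arguments: {"type":"object","properties":{"dp":{"type":"array"},"twist":{"type":"array"},"jaw":{"type":"number"}},"required":["dp","twist"]}

```bash
mkdir -p pics; ls; python3 - <<'E'
from plant import bot
import cv2
o=bot.get_obs(); print(o)
for c in("top","side"):
    cv2.imwrite(f"pics/{c}0.png",bot.capture(c)); print(c,bot.camera_params(c))
    for n in("mixer","lid","lid_handle","lid_lug","stop_key","fast_key","slow_key","medium_key","interlock","red_jar"):
        r=bot.find_in(c,n); print(n,[( [round(float(v),1) for v in d["bbox"]],round(d["confidence"],2)) for d in r[:2]])
E
```

```text
pics
{'time': 0.0, 'joint_positions': array([ 1.01199664e+00,  3.42732586e-01,  1.52503479e+00, -2.49079023e-05,
        1.27539472e+00, -1.45994770e-01]), 'dq': array([ 0.00199805,  0.00225263,  0.00020204, -0.00019728,  0.00125802,
        0.0018417 ]), 'tau': array([-1.50230029e-03, -4.31237984e+01, -2.44220102e+01,  7.17254123e-02,
        5.59319579e-02, -8.06133494e-05]), 'tool_pos': array([210.38094412, 480.55022755, 226.03364602]), 'tcp_rot': array([-3.14003644e+00, -2.04752838e-04,  2.72879485e+00]), 'contact_force': array([-0.2548084 ,  0.03874675, -1.0844001 ]), 'moment': array([ 0.008932  ,  0.00669914, -0.02246486]), 'finger_force': 0.0, 'grip_width': 91.7046204947167}
top {'fx': 476.48046199166134, 'fy': 476.48046199166134, 'cx': 318.1760648471818, 'cy': 234.37178965208952, 'R': array([[-0.02733205, -0.99962582,  0.00108925],
       [-0.9962113 ,  0.02714866, -0.08261962],
       [ 0.08255913, -0.00334328, -0.99658056]]), 't': array([  57.77923126,  575.80184385, 1132.14126678])}
mixer [([391.9, 229.1, 86.9, 126.1], 0.72)]
lid [([262.2, 249.8, 61.6, 67.5], 0.9)]
lid_han
[... 617 characters left out ...]
.39615419, -0.90487742],
       [ 0.3497067 ,  0.83461452, -0.42558646]]), 't': array([-515.84043084,  203.90805809,  685.63078237])}
mixer [([350.5, 301.4, 181.2, 143.1], 0.61), ([235.8, 245.9, 18.6, 52.9], 0.33)]
lid [([276.2, 251.1, 58.2, 31.5], 0.97)]
lid_handle [([277.4, 249.1, 60.9, 38.3], 0.67)]
lid_lug [([274.3, 247.2, 56.8, 32.7], 0.58)]
stop_key [([303.6, 299.5, 25.8, 20.7], 0.66), ([287.0, 278.8, 21.2, 19.7], 0.48)]
fast_key []
slow_key [([292.9, 288.0, 26.1, 19.7], 0.57)]
medium_key [([304.9, 300.1, 22.4, 22.7], 0.87), ([350.7, 301.1, 179.6, 148.0], 0.33)]
interlock [([406.5, 243.6, 11.6, 8.8], 0.51), ([284.2, 278.4, 20.6, 18.5], 0.2)]
red_jar [([236.0, 246.1, 23.8, 53.2], 0.88)]
```

View pics/top0.png

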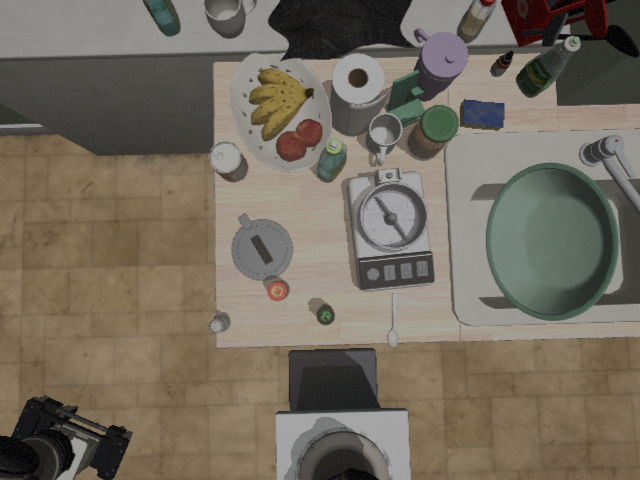

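View pics/side0.png

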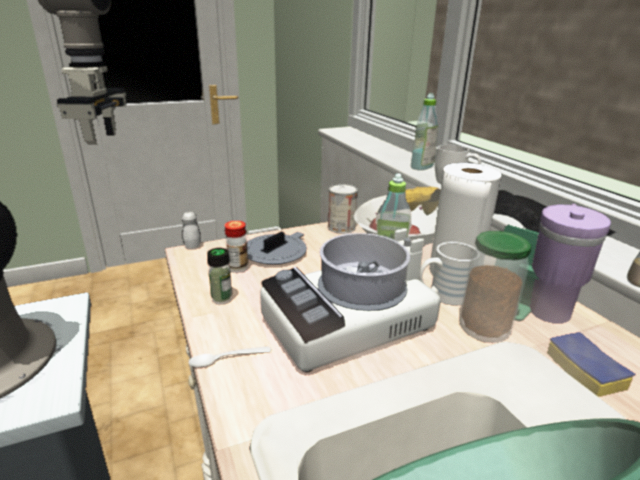

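The top picture shows the mixer with keys from (373,274) to (422,269) and the tower at (388,177). The lid is at (262,249) with its lug toward (244,219), and the red jar is at (278,290). The arm is at the lower left.

```bash
python3 - <<'E'
from plant import bot
import cv2
im=bot.capture("top"); c=im[160:300,225:440]
cv2.imwrite("pics/crop1.png",cv2.resize(c,None,fx=3.7,fy=3.7,interpolation=cv2.INTER_CUBIC))
E
```

```text
(no output)
```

View pics/crop1.png

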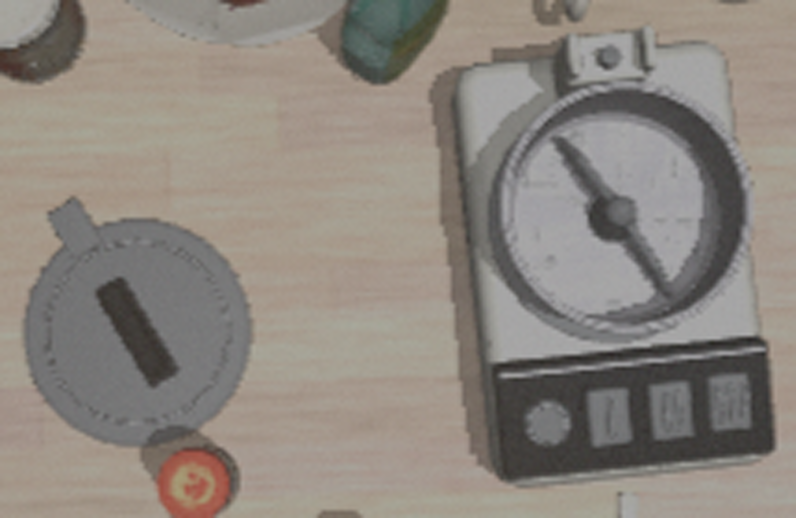

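```bash
cat > h.py <<'E'
from plant import bot
import numpy as np
from scipy.optimize import least_squares
def proj(cam,P):
    p=bot.camera_params(cam); q=np.atleast_2d(P)@p["R"].T+p["t"]
    return np.c_[p["fx"]*q[:,0]/q[:,2]+p["cx"],p["fy"]*q[:,1]/q[:,2]+p["cy"]]
def w(s,P):
    P=np.atleast_2d(P).astype(float); c,d=np.cos(s[2]),np.sin(s[2])
    return np.c_[s[0]+c*P[:,0]-d*P[:,1],s[1]+d*P[:,0]+c*P[:,1],P[:,2]]
def back(cam,uv,z):
    p=bot.camera_params(cam); d=p["R"].T@np.array([(uv[0]-p["cx"])/p["fx"],(uv[1]-p["cy"])/p["fy"],1]); o=-p["R"].T@p["t"]
    return o+d*(z-o[2])/d[2]
E
python3 - <<'E'
from h import *
cr=lambda a:np.array(a)/3.7+[225,160]
th=np.linspace(0,2*np.pi,60)
def ext(s,r,cx,z):
    q=proj("top",w(s,np.c_[cx+r*np.cos(th),r*np.sin(th),th*0+z])); return [(q.max(0)+q.min(0))/2]
K=[[-68,57,99],[-68,19,99],[-68,-19,99],[-66.6,-57,91],[145,0,144]]
Ku=cr([[548,423],[610,416],[671,410],[730,402],[609,55]])
def fm(s): return np.r_[(proj("top",w(s,K))-Ku).ravel(),(ext(s,73.5,55,140)[0]-cr([619,211]))*2]
m=least_squares(fm,[480,-100,0.1]); print("mixer",m.x,np.degrees(m.x[2]),m.fun.round(1))
Lu=cr([[110,284],[164,380],[65,206]])
def fl(s): return np.r_[(proj("top",w(s,[[32,0,44],[-32,0,44],[98,0,13]]))-Lu).ravel(),(ext(s,75.5,0,15.5)[0]-cr([137.5,332]))*2]
l=least_squares(fl,[480,150,0.4]); print("lid",l.x,np.degrees(l.x[2]),l.fun.round(1))
print("keys",w(m.x,K[:4]).round(1),"bowl",w(m.x,[55,0,140]).round(1))
print("side keys/bowl/lidhandle",proj("side",w(m.x,K+[[55,0,140]])).round(1),proj("side",w(l.x,[0,0,44])).round(1))
for n in("shaker","spice_jar","red_jar","bottle","bean_tin","mug","teaspoon"):
    for d in bot.find_in("top",n)[:1]:
        u=d["bbox"]; print(n,round(d["confidence"],2),np.round(u),back("top",u[:2],60).round())
print(bot.get_obs()["time"])
import cv2
im=bot.capture("side"); cv2.imwrite("pics/crop2.png",cv2.resize(im[210:360,170:460],None,fx=2.7,fy=2.7,interpolation=cv2.INTER_CUBIC))
E
```

```text
mixer [ 5.48253696e+02 -1.27933121e+02  9.62275239e-02] 5.513430991096526 [-0.5  1.  -0.5  0.8 -0.3  0.3 -0.4 -0.2 -1.8  0.7  1.7 -1.3]
lid [5.43713632e+02 1.78513668e+02 5.05911493e-01] 28.98659338110742 [-0.3  0.9 -1.4 -1.8  0.2 -0.1  0.8  0.5]
keys [[ 475.1  -77.7   99. ]
 [ 478.7 -115.6   99. ]
 [ 482.4 -153.4   99. ]
 [ 487.4 -191.1   91. ]] bowl [[ 603.  -122.6  140. ]]
side keys/bowl/lidhandle [[281.9 274.3]
 [291.7 285. ]
 [302.4 296.5]
 [314.8 313.4]
 [405.4 238.6]
 [362.7 251.5]] [[273.7 236.2]]
shaker 0.52 [221. 325.  23.  20.] [370. 272.  60.]
spice_jar 0.81 [327. 315.  16.  20.] [386.  27.  60.]
red_jar 0.87 [280. 291.  26.  19.] [445. 135.  60.]
bean_tin 0.61 [228. 164.  35.  41.] [748. 252.  60.]
mug 0.7 [381. 141.  38.  48.] [ 795. -115.   60.]
teaspoon 0.56 [395. 320.  10.  54.] [ 371. -130.   60.]
1.5
```

View pics/crop2.png

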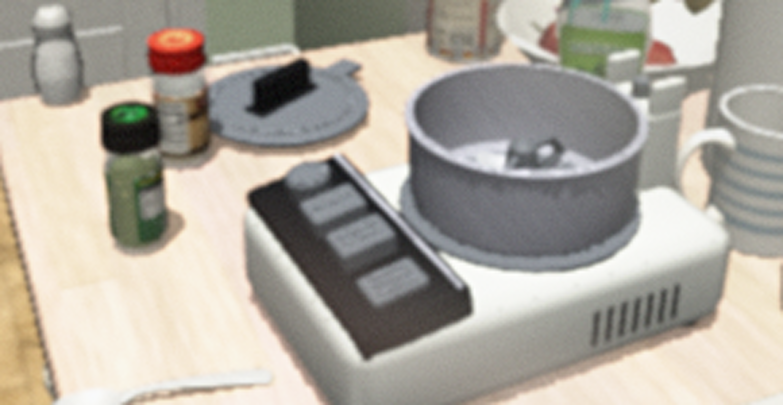

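```bash
python3 - <<'E'
from h import *
cr=lambda a:np.array(a)/3.7+[225,160]
cs=lambda a:np.array(a)/2.7+[170,210]
th=np.linspace(0,2*np.pi,60)
def ext(c,s,r,cx,z):
    q=proj(c,w(s,np.c_[cx+r*np.cos(th),r*np.sin(th),th*0+z])); return np.r_[q.min(0),q.max(0)]
K=[[-68,57,99],[-68,19,99],[-68,-19,99],[-66.6,-57,91],[145,0,144]]
Ku=cr([[548,423],[610,416],[671,410],[730,402],[609,55]])
Ks=cs([[308,177],[334,203],[362,237],[394,283],[641,85]])
bt=np.r_[cr([490,85]),cr([748,338])]; bs=np.r_[cs([407,65]),cs([645,187])]
def fm(s): return np.r_[(proj("top",w(s,K))-Ku).ravel(),(ext("top",s,73.5,55,140)-bt),(proj("side",w(s,K))-Ks).ravel(),ext("side",s,73.5,55,140)-bs]
m=least_squares(fm,[548,-128,0.1],loss="soft_l1"); print("mixer",m.x,np.degrees(m.x[2]));print(m.fun.round(1))
print("keys",w(m.x,K[:4]).round(1),"bowl",w(m.x,[55,0,140]).round(1))
l=[543.7,178.5,.506]
print(ext("side",l,75.5,0,15.5), cs([205,62]),cs([369,146]))
print(bot.find_in("side","bottle")[:1],bot.find_in("top","bottle")[:2])
E
```

```text
mixer [ 5.49505901e+02 -1.30682432e+02  8.51868222e-02] 4.88084537942679
[ 0.3  0.2  0.3  0.2  0.6 -0.1  0.5 -0.4  0.2  0.   3.7 -0.6  1.1 -2.3
 -0.7 -0.9 -0.7  0.2 -0.6 -0.7 -0.2 -0.8  0.  -2.  -0.5 -0.7  0.4 -4.5]
keys [[ 476.9  -79.7   99. ]
 [ 480.1 -117.5   99. ]
 [ 483.4 -155.4   99. ]
 [ 488.  -193.1   91. ]] bowl [[ 604.3 -126.   140. ]]
[241.14249349 233.35819314 306.53961773 263.18782768] [245.92592593 232.96296296] [306.66666667 264.07407407]
[{'bbox': [394.6, 203.5, 33.8, 61.4], 'confidence': 0.71}] []
```

Emit:
jog_arm([
  [0, 0, 0],
  [0, 0, 0],
  [0, 0, 0],
  [-0.0155, -0.0414, 0],
  [-0.0155, -0.0414, 0],
  [-0.0155, -0.0414, 0],
  [-0.0155, -0.0414, 0],
  [-0.0155, -0.0414, 0],
  [-0.0155, -0.0414, 0],
  [-0.0155, -0.0414, 0],
], twist=[-9.5, -9.5, -9.6, 0, 0, 0, 0, 0, 0, 0], jaw=0)

```text
time: 2.9
tool_pos: [344.2, 200.3, 226.9]
tcp_rot: [3.141, 0.001, -3.055]
contact_force: [0.1, 0.2, -0.7]
grip_width: 0.7
finger_force: 0.0
```

Emit:
jog_arm([
  [-0.0155, -0.0414, 0],
  [-0.0155, -0.0414, 0],
  [-0.0155, -0.0414, 0],
  [-0.0155, -0.0414, 0.01],
  [-0.0155, -0.0414, 0.02],
  [-0.0155, -0.0414, 0.02],
  [-0.0155, -0.0414, 0.02],
  [0, 0, 0.02],
  [0, 0, 0],
  [0, 0, 0],
], twist=[0, 0, 0, 0, 0, 0, 0, 0, 0, 0])

```text
time: 4.15
tool_pos: [477.1, -77.5, 137.5]
tcp_rot: [-3.141, 0.001, -3.055]
contact_force: [-1.0, 0.2, 0.7]
grip_width: 0.0
finger_force: 0.0
```

```bash
python3 - <<'E'
from h import *
import cv2
im=bot.capture("side"); print(proj("side",[477.1,-77.5,137.5]))
cv2.imwrite("pics/s2.png",cv2.resize(im[180:340,200:380],None,fx=3.7,fy=3.7,interpolation=cv2.INTER_CUBIC))
E
```

```text
[[282.6203074 253.9929545]]
```

View pics/s2.png

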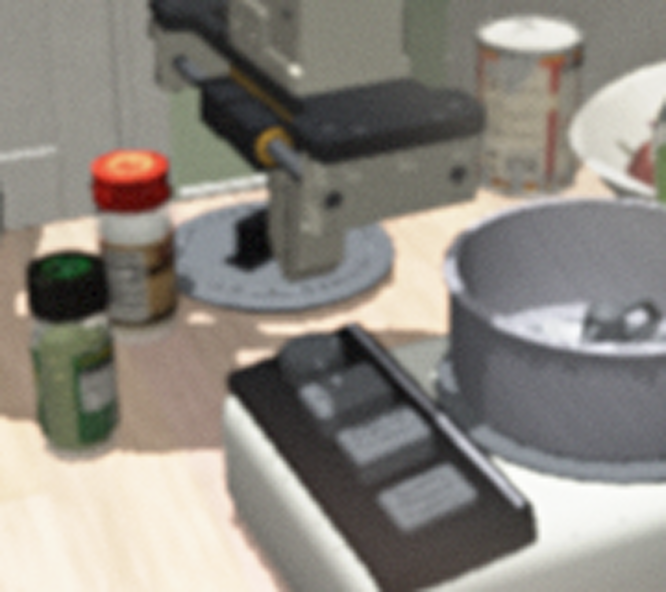

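The fingertips show at about (282,253), just above the stop key at (284,276), as computed. Pressing stop.

Emit:
jog_arm([
  [0, 0, 0.016],
  [0, 0, 0.016],
  [0, 0, 0.005],
  [0, 0, 0.004],
  [-0.001, 0, 0.004],
  [0, 0, 0.0005],
  [0, 0, 0],
], twist=[0, 0, 0, 0, 0, 0, 0])

```text
time: 5.08
tool_pos: [478.2, -77.6, 92.1]
tcp_rot: [-3.141, 0.001, -3.055]
contact_force: [-1.7, 2.0, 7.0]
grip_width: 0.6
finger_force: 3.8
```

Emit:
jog_arm([
  [0, 0, -0.03],
  [0, 0, -0.05],
  [-0.0125, 0.0356, -0.02],
  [-0.0125, 0.0356, 0],
  [-0.0125, 0.0356, 0],
  [-0.0125, 0.0356, 0],
  [-0.0125, 0.0356, 0],
  [-0.0125, 0.0356, 0],
  [-0.0125, 0.0356, 0],
  [0, 0, 0],
], twist=[0, 0, 0, 0, 0, 0, 0, 0, 0, 0], jaw=0.06)

```text
time: 6.32
tool_pos: [543.8, 180.2, 191.0]
tcp_rot: [3.141, 0.001, -3.052]
contact_force: [-0.7, -0.6, 0.1]
grip_width: 60.0
finger_force: 0.0
```

```bash
python3 - <<'E'
from h import *
import cv2
o=bot.get_obs(); print(o["tool_pos"],o["tcp_rot"])
t=bot.capture("top")[150:310,215:445]; s=bot.capture("side")[210:360,200:460]
a=cv2.resize(t,(575,400),interpolation=cv2.INTER_CUBIC);b=cv2.resize(s[30:130,60:140],(225,281),interpolation=cv2.INTER_CUBIC)
c=np.zeros((400,800,3),np.uint8);c[:,:575]=a;c[:281,575:]=b
cv2.imwrite("pics/c3.png",c)
E
```

```text
[543.75752032 180.17729582 191.02323713] [ 3.14132262e+00  5.94754441e-04 -3.05211678e+00]
```

View pics/c3.png

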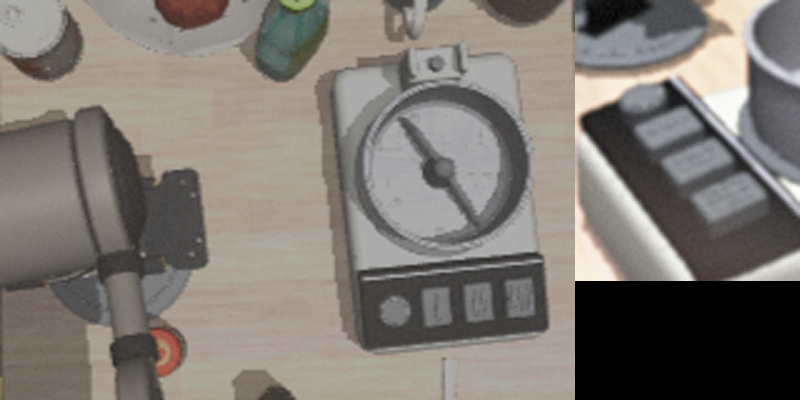

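Fast has come up: in the side crop it stands proud like slow and medium, and all four keys in the top view look level. Now the lid.

Emit:
jog_arm([
  [0, 0, 0],
  [0, 0, 0],
  [0, 0, 0],
  [0.001, -0.0015, 0.04],
  [0, 0, 0.05],
  [0, 0, 0.04],
  [0, 0, 0.025],
  [0, 0, 0.012],
  [0, 0, 0.005],
  [0, 0, 0],
], twist=[-8, -8, -8, 0, 0, 0, 0, 0, 0, 0])

```text
time: 7.68
tool_pos: [543.8, 176.1, 19.9]
tcp_rot: [-3.141, 0.001, -2.637]
contact_force: [-1.0, -0.2, -0.1]
grip_width: 60.1
finger_force: 0.0
```

Emit:
jog_arm([
  [0, 0, 0],
  [0, 0, 0],
  [0, 0, 0],
  [0, 0, 0],
  [0, 0, 0],
  [0, 0, 0],
], twist=[0, 0, 0, 0, 0, 0], jaw=0.005)

```text
time: 8.43
tool_pos: [543.0, 176.9, 19.3]
tcp_rot: [3.141, -0.0, -2.636]
contact_force: [-1.6, 3.3, 2.5]
grip_width: 13.6
finger_force: 30.0
```

Emit:
jog_arm([
  [0, 0, -0.01],
  [0, 0, -0.02],
  [0, 0, -0.04],
  [0, 0, -0.04],
  [0, 0, -0.04],
  [0, 0, -0.04],
  [0, 0, -0.02],
  [0, 0, 0],
], twist=[0, 0, 0, 0, 0, 0, 0, 0])

```text
time: 9.43
tool_pos: [544.0, 176.0, 230.7]
tcp_rot: [-3.14, 0.003, -2.637]
contact_force: [0.3, 0.5, -4.9]
grip_width: 13.8
finger_force: 30.0
```

Emit:
jog_arm([
  [0, 0, 0],
  [0, 0, 0],
  [0, 0, 0],
  [0, 0, 0],
  [0, 0, 0],
], twist=[6, 6, 6, 6, 0])

```text
time: 10.05
tool_pos: [542.6, 176.0, 227.6]
tcp_rot: [-3.141, -0.003, -3.054]
contact_force: [-0.4, -0.3, -4.5]
grip_width: 13.7
finger_force: 30.0
```

```bash
python3 - <<'E'
from h import *
o=bot.get_obs(); print(o["tool_pos"],o["tcp_rot"],o["contact_force"],o["moment"],o["time"])
E
```

```text
[542.60506629 175.95098304 227.57592138] [-3.14113130e+00 -2.96831228e-03 -3.05448855e+00] [-0.42791079 -0.25058758 -4.53301913] [-0.01302406  0.00922053 -0.05262724] 10.05
```

Emit:
jog_arm([
  [0.0036, -0.0376, 0],
  [0.0036, -0.0376, 0],
  [0.0036, -0.0376, 0],
  [0.0036, -0.0376, 0],
  [0.0036, -0.0376, 0],
  [0.0036, -0.0376, 0],
  [0.0036, -0.0376, 0],
  [0.0036, -0.0376, 0],
  [0, 0, 0],
  [0, 0, 0],
], twist=[0, 0, 0, 0, 0, 0, 0, 0, 0, 0])

```text
time: 11.3
tool_pos: [540.1, -125.6, 228.5]
tcp_rot: [3.14, -0.001, -3.054]
contact_force: [0.0, 0.5, -4.9]
grip_width: 13.8
finger_force: 30.0
```

Emit:
jog_arm([
  [-0.02, 0, 0],
  [-0.02, 0, 0],
  [-0.02, 0, 0],
  [0, 0, 0.02],
  [0, 0, 0.01],
  [0, 0, 0],
  [0, 0, 0],
], twist=[0, 0, 0, 0, 0, 0, 0])

```text
time: 12.18
tool_pos: [600.6, -120.5, 200.0]
tcp_rot: [-3.141, 0.001, -3.055]
contact_force: [0.2, -0.2, -5.6]
grip_width: 14.0
finger_force: 30.0
```

```bash
python3 - <<'E'
from h import *
import cv2
o=bot.get_obs(); p=o["tool_pos"]; print(p,o["tcp_rot"],o["time"])
im=bot.capture("side"); s=[p[0],p[1],o["tcp_rot"][2]+np.pi]
print("handle ends,lug tip pred(full px)",proj("side",w(s,[[32,0,p[2]+25],[-32,0,p[2]+25],[98,0,p[2]-6],[145-55,0,145]])))
cv2.imwrite("pics/s4.png",cv2.resize(im[150:310,260:460],None,fx=3.7,fy=3.7,interpolation=cv2.INTER_CUBIC))
E
```

```text
[ 600.57114306 -120.52425184  199.95734197] [-3.14127153e+00  1.06742519e-03 -3.05476410e+00] 12.175
handle ends,lug tip pred(full px) [[380.35196692 200.66488604]
 [346.79785506 207.18354117]
 [410.43922398 211.44253468]
 [403.86886224 237.99965202]]
```

View pics/s4.png

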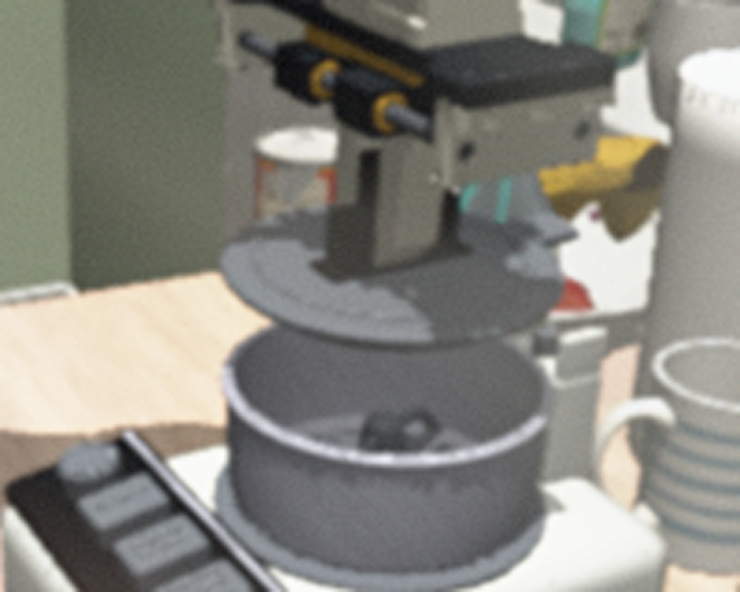

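The lid hangs level above the bowl. Its disc runs from crop x 220 to 562, with the lug corner at (578,235) and the pin at (545,335). I'll compute the remaining offset.

```bash
python3 - <<'E'
from h import *
cs=lambda a:np.array(a)/3.7+[260,150]
th=np.linspace(0,2*np.pi,200)
def ext(c,s,r,z):
    q=proj(c,w(s,np.c_[r*np.cos(th),r*np.sin(th),th*0+z])); return np.r_[q.min(0),q.max(0)]
y=.087; z0=200-19.3
a=cs([220,0])[0],cs([562,0])[0],cs([0,345])[1]; b=cs([228,0])[0],cs([549,0])[0],cs([0,465])[1]
f=lambda s:[ext("side",[*s,y],75.5,z0+13)[0]-a[0],ext("side",[*s,y],75.5,z0+13)[2]-a[1],ext("side",[*s,y],75.5,z0+10)[3]-a[2]]
l=least_squares(f,[600,-120]); print("lid",l.x,l.fun)
g=lambda s:[ext("side",[*s,y],73.5,140)[0]-b[0],ext("side",[*s,y],73.5,140)[2]-b[1],ext("side",[*s,y],73.5,138)[3]-b[2]]
m=least_squares(g,[604,-126]); print("bowl",m.x,m.fun)
s=[*l.x,y]; print("lug corners",proj("side",w(s,[[98,-12,z0+15.5],[98,12,z0+15.5],[98,-12,z0+10]])),cs([578,235]))
t=bot.capture("top"); import cv2; cv2.imwrite("pics/t5.png",cv2.resize(t[150:310,300:460],None,fx=3.7,fy=3.7,interpolation=cv2.INTER_CUBIC))
E
```

```text
lid [ 606.53008345 -117.98247193] [-0.52712312  0.51844092 -0.20653178]
bowl [ 605.51021376 -124.56481203] [-1.04863924  1.03169634 -0.34119877]
lug corners [[417.22120018 211.61861558]
 [408.16985467 206.90119156]
 [416.85661917 214.59785333]] [416.21621622 213.51351351]
```

View pics/t5.png

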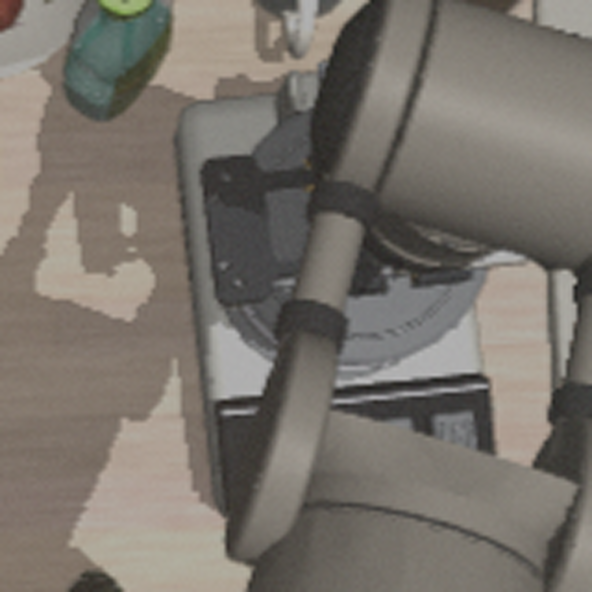

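Emit:
jog_arm([
  [0, -0.003, 0],
  [0, -0.003, 0.01],
  [0, 0, 0.014],
  [0, 0, 0.01],
  [0, 0, 0.006],
  [0, 0, 0.003],
  [0, 0, 0],
], twist=[0, 0, 0, 0, 0, 0, 0])

```text
time: 13.15
tool_pos: [600.9, -126.6, 156.2]
tcp_rot: [3.142, 0.0, -3.055]
contact_force: [-1.1, -0.4, -4.6]
grip_width: 13.7
finger_force: 30.0
```

Emit:
jog_arm([
  [0, 0, 0.002],
  [0, 0, 0.002],
  [0, 0, 0],
], twist=[0, 0, 0])

```text
time: 13.52
tool_pos: [600.9, -126.6, 152.2]
tcp_rot: [3.142, 0.0, -3.055]
contact_force: [1.0, -1.4, -3.5]
grip_width: 14.0
finger_force: 30.0
```

Emit:
jog_arm([
  [0, 0, 0.0015],
  [0, 0, 0.001],
  [0, 0, 0],
], twist=[0, 0, 0])

```text
time: 13.9
tool_pos: [600.9, -126.6, 149.7]
tcp_rot: [3.142, 0.0, -3.055]
contact_force: [0.9, -0.4, -2.4]
grip_width: 13.5
finger_force: 30.0
```

Emit:
jog_arm([
  [0, 0, 0],
  [0, 0, 0],
  [0, 0, 0],
  [0, 0, -0.01],
  [0, 0, -0.03],
  [0, 0, -0.05],
  [0, 0, -0.03],
  [0, 0, 0],
], twist=[0, 0, 0, 0, 0, 0, 0, 0], jaw=0.05)

```text
time: 14.9
tool_pos: [602.0, -127.0, 273.5]
tcp_rot: [-3.139, 0.006, -3.055]
contact_force: [-0.7, 0.8, -0.6]
grip_width: 50.1
finger_force: 0.0
```

```bash
python3 - <<'E'
from h import *
import cv2
im=bot.capture("side"); print(bot.get_obs()["tool_pos"])
cv2.imwrite("pics/s6.png",cv2.resize(im[190:330,270:450],None,fx=4,fy=4,interpolation=cv2.INTER_CUBIC))
E
```

```text
[ 601.20395836 -126.75584782  271.14521666]
```

View pics/s6.png

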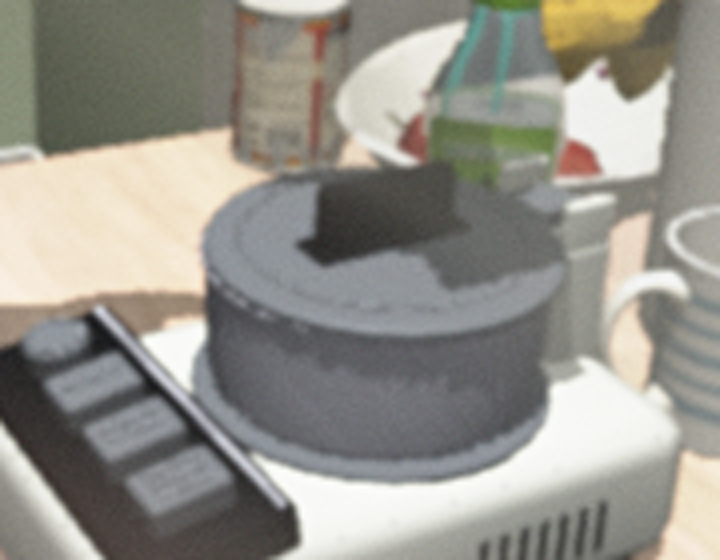

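The lid is seated level and its lug (~(545,195)) sits between the tower cheeks. All four keys are up. Moving on to slow.

Emit:
jog_arm([
  [0.03, 0.005, 0],
  [0.03, 0.005, 0],
  [0.03, 0.005, 0],
  [0.03, 0.005, 0.01],
  [0, 0, 0.04],
  [0, 0, 0.04],
  [0, 0, 0.04],
  [0, 0, 0.02],
  [0, 0, 0],
  [0, 0, 0],
], twist=[0, 0, 0, 0, 0, 0, 0, 0, 0, 0], jaw=0)

```text
time: 16.2
tool_pos: [479.7, -117.1, 120.0]
tcp_rot: [-3.142, 0.0, -3.055]
contact_force: [0.1, 0.6, 0.7]
grip_width: 0.5
finger_force: 0.0
```

Emit:
jog_arm([
  [0, 0, 0.015],
  [0, 0, 0.006],
  [0, 0, 0.004],
  [-0.001, 0, 0.0035],
  [0, 0, 0],
  [0, 0, 0],
], twist=[0, 0, 0, 0, 0, 0])

```text
time: 16.95
tool_pos: [480.7, -117.1, 92.0]
tcp_rot: [-3.141, 0.0, -3.055]
contact_force: [-2.8, 1.0, 6.6]
grip_width: 0.6
finger_force: 3.4
```

Emit:
jog_arm([
  [0, 0, -0.02],
  [0, 0, -0.02],
  [0, 0, -0.02],
  [0.02, 0, -0.02],
  [0.02, 0, -0.02],
  [0.01, 0, 0],
  [0, 0, 0],
  [0, 0, 0],
], twist=[0, 0, 0, 0, 0, 0, 0, 0])

```text
time: 17.95
tool_pos: [431.0, -121.2, 190.5]
tcp_rot: [3.141, -0.001, -3.055]
contact_force: [0.0, -0.2, -0.3]
grip_width: 0.2
finger_force: 0.0
```

```bash
python3 - <<'E'
from h import *
import cv2
im=bot.capture("side"); print(bot.get_obs()["tool_pos"])
cv2.imwrite("pics/s7.png",cv2.resize(im[190:330,260:440],None,fx=4,fy=4,interpolation=cv2.INTER_CUBIC))
E
```

```text
[ 430.99707017 -121.21336148  190.49040153]
```

View pics/s7.png

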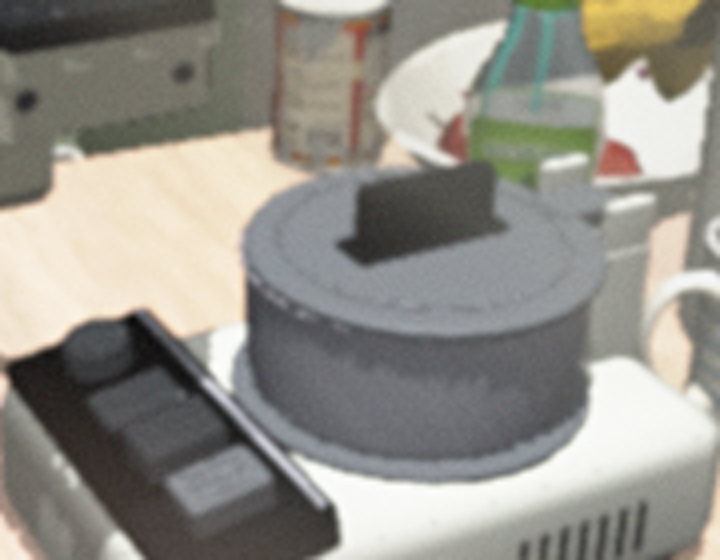

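Slow's top has dropped to (137,398), about 4 px lower than before, and the other keys are up, so slow is latched alone. Now medium.

Emit:
jog_arm([
  [-0.0165, -0.013, 0.005],
  [-0.0165, -0.013, 0.01],
  [-0.0165, -0.0128, 0.02],
  [0, 0, 0.03],
  [0, 0, 0.005],
  [0, 0, 0],
  [0, 0, 0],
], twist=[0, 0, 0, 0, 0, 0, 0])

```text
time: 18.88
tool_pos: [484.0, -155.9, 122.2]
tcp_rot: [-3.141, 0.002, -3.055]
contact_force: [-0.1, 0.4, -0.4]
grip_width: 0.4
finger_force: 0.0
```

Emit:
jog_arm([
  [0, 0, 0.015],
  [0, 0, 0.006],
  [0, 0, 0.004],
  [-0.001, 0, 0.0035],
  [0, 0, 0],
  [0, 0, 0],
], twist=[0, 0, 0, 0, 0, 0])

```text
time: 19.62
tool_pos: [484.4, -155.6, 92.7]
tcp_rot: [3.142, -0.0, -3.055]
contact_force: [-1.0, -0.2, 0.4]
grip_width: 0.5
finger_force: 0.3
```

Emit:
jog_arm([
  [0, 0, -0.02],
  [0, 0, -0.02],
  [0, 0, -0.02],
  [0.02, 0, -0.02],
  [0.02, 0, -0.02],
  [0.01, 0, 0],
  [0, 0, 0],
  [0, 0, 0],
], twist=[0, 0, 0, 0, 0, 0, 0, 0])

```text
time: 20.62
tool_pos: [434.8, -159.8, 192.0]
tcp_rot: [3.141, -0.001, -3.055]
contact_force: [-1.1, 0.3, 0.7]
grip_width: 0.3
finger_force: 0.0
```

```bash
python3 - <<'E'
from h import *
import cv2
im=bot.capture("side"); print(bot.get_obs()["tool_pos"]); cv2.imwrite("pics/s8full.png",im)
cv2.imwrite("pics/s8.png",cv2.resize(im[250:340,255:345],None,fx=6,fy=6,interpolation=cv2.INTER_CUBIC))
E
```

```text
[ 434.83768228 -159.80013426  191.96526656]
```

View pics/s8.png

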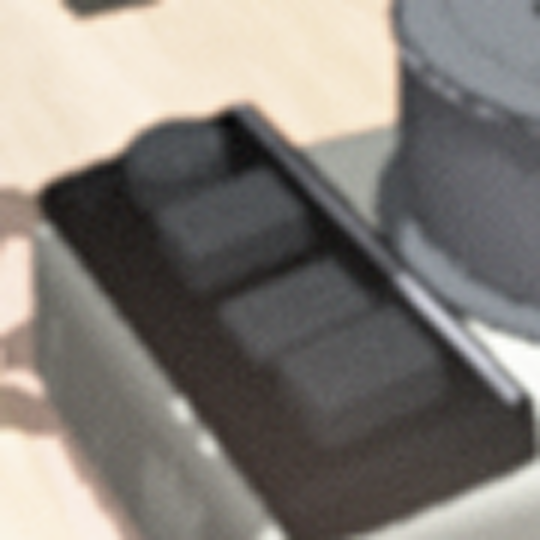

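Medium is latched: its top is down at about (300,305), while slow and fast stand proud. Now fast.

Emit:
jog_arm([
  [-0.0163, -0.0127, 0.005],
  [-0.0163, -0.0127, 0.01],
  [-0.0163, -0.0127, 0.02],
  [0, 0, 0.03],
  [0, 0, 0.006],
  [0, 0, 0],
  [0, 0, 0],
], twist=[0, 0, 0, 0, 0, 0, 0])

```text
time: 21.55
tool_pos: [487.2, -193.9, 122.8]
tcp_rot: [-3.141, 0.002, -3.055]
contact_force: [-0.3, 0.5, 0.7]
grip_width: 0.6
finger_force: 0.0
```

Emit:
jog_arm([
  [0, 0, 0.015],
  [0, 0, 0.006],
  [0, 0, 0.004],
  [-0.001, 0, 0.004],
  [0, 0, 0],
  [0, 0, 0],
], twist=[0, 0, 0, 0, 0, 0])

```text
time: 22.3
tool_pos: [487.6, -193.6, 92.7]
tcp_rot: [3.141, -0.0, -3.055]
contact_force: [-0.4, -0.7, 0.1]
grip_width: 0.4
finger_force: 0.4
```

Emit:
jog_arm([
  [0, 0, -0.02],
  [0, 0, -0.02],
  [0, 0, -0.02],
  [0.02, 0, -0.02],
  [0.02, 0, -0.02],
  [0.01, 0, 0],
  [0, 0, 0],
  [0, 0, 0],
], twist=[0, 0, 0, 0, 0, 0, 0, 0])

```text
time: 23.3
tool_pos: [438.0, -197.7, 191.9]
tcp_rot: [3.141, -0.001, -3.055]
contact_force: [0.4, -0.2, -0.5]
grip_width: 0.3
finger_force: 0.0
```

```bash
python3 - <<'E'
from h import *
import cv2
im=bot.capture("side"); cv2.imwrite("pics/s9full.png",im); o=bot.get_obs(); print(o["tool_pos"],o["time"])
m=[549.5,-130.7,.0852]
# height test: which of up/down face centroid fits each key's mask
for n,y in(("stop",57),("slow",19),("medium",-19),("fast",-57)):
    r=bot.find_in("side",n+"_key")
    print(n,[(np.round(d["bbox"],1).tolist(),round(d["confidence"],2)) for d in r[:2]],"up",proj("side",w(m,[-68,y,99])).round(1),"down",proj("side",w(m,[-66.6,y,91.1])).round(1))
# registration by template shift of a key patch: start (fast down), s8 (medium down), now
s0=cv2.imread("pics/side0.png",0); s8=cv2.imread("pics/s8full.png",0); g=cv2.cvtColor(im,cv2.COLOR_BGR2GRAY)
eq=lambda a:cv2.createCLAHE(4,(16,16)).apply(a)
for n,y in(("stop",57),("slow",19),("medium",-19),("fast",-57)):
    u,v=proj("side",w(m,[-68,y,99]))[0].round().astype(int)
    T=eq(s0)[v-9:v+11,u-13:u+15]
    for nm,a in(("med pic",s8),("now",g)):
        R=cv2.matchTemplate(eq(a)[v-17:v+19,u-17:u+19],T,cv2.TM_CCOEFF_NORMED); _,c,_,p=cv2.minMaxLoc(R); print(n,nm,"shift",p[0]-4,p[1]-8,round(c,2))
E
```

```text
[ 438.03534496 -197.72890858  191.90937173] 23.35
stop [([392.4, 204.0, 31.6, 60.6], 0.68), ([285.5, 280.2, 17.7, 19.3], 0.52)] up [[283.3 274.7]] down [[284.2 278.5]]
slow [([294.4, 289.2, 26.6, 20.1], 0.76)] up [[293.  285.4]] down [[293.8 289.3]]
medium [([304.3, 302.7, 24.6, 20.8], 0.68), ([350.5, 302.9, 183.3, 141.1], 0.6)] up [[303.5 297.1]] down [[304.3 301.1]]
fast [([316.7, 315.1, 25.0, 15.8], 0.72)] up [[315.  309.9]] down [[315.7 314. ]]
stop med pic shift 0 0 0.93
stop now shift 0 0 0.92
slow med pic shift 0 0 0.72
slow now shift 0 0 0.94
medium med pic shift 2 4 0.49
medium now shift 0 0 0.93
fast med pic shift -1 -2 0.61
fast now shift 0 0 0.95
```

Every key patch now matches the start picture with no shift and a 0.92–0.95 score, and fast alone was latched then. So fast is in by itself. Finishing with stop.

Emit:
jog_arm([
  [-0.0123, 0.0288, 0],
  [-0.0123, 0.0288, 0],
  [-0.0123, 0.0288, 0.01],
  [-0.0123, 0.0288, 0.02],
  [0, 0, 0.03],
  [0, 0, 0.01],
  [0, 0, 0],
  [0, 0, 0],
], twist=[0, 0, 0, 0, 0, 0, 0, 0])

```text
time: 24.55
tool_pos: [477.5, -79.4, 123.6]
tcp_rot: [-3.141, 0.002, -3.056]
contact_force: [0.3, -0.0, -0.1]
grip_width: 0.1
finger_force: 0.0
```

Emit:
jog_arm([
  [0, 0, 0.015],
  [0, 0, 0.006],
  [0, 0, 0.004],
  [-0.001, 0, 0.005],
  [0, 0, 0],
  [0, 0, 0],
], twist=[0, 0, 0, 0, 0, 0])

```text
time: 25.3
tool_pos: [478.2, -78.9, 93.0]
tcp_rot: [-3.141, 0.001, -3.055]
contact_force: [1.2, -0.8, 1.8]
grip_width: 0.7
finger_force: 0.7
```

Emit:
jog_arm([
  [0, 0, -0.02],
  [0, 0, -0.02],
  [0, 0, -0.02],
  [0.02, 0, -0.02],
  [0.02, 0, -0.02],
  [0.01, 0, 0],
  [0, 0, 0],
  [0, 0, 0],
], twist=[0, 0, 0, 0, 0, 0, 0, 0])

```text
time: 26.3
tool_pos: [428.2, -83.0, 192.0]
tcp_rot: [3.141, -0.001, -3.055]
contact_force: [0.0, -0.2, -0.2]
grip_width: 0.2
finger_force: 0.0
```

```bash
python3 - <<'E'
from h import *
import cv2
im=bot.capture("side"); cv2.imwrite("pics/s10full.png",im); o=bot.get_obs(); print(o["tool_pos"],o["time"])
m=[549.5,-130.7,.0852]
for n in("lid","fast_key"): print(n,[np.round(d["bbox"],1).tolist() for d in bot.find_in("side",n)[:1]])
eq=lambda a:cv2.createCLAHE(4,(16,16)).apply(a)
s9=cv2.imread("pics/s9full.png",0); g=cv2.cvtColor(im,cv2.COLOR_BGR2GRAY)
P=[(n,proj("side",w(m,[-68,y,99]))[0]) for n,y in(("stop",57),("slow",19),("medium",-19),("fast",-57))]+[("lid",proj("side",w(m,[55,0,150]))[0]),("lug",proj("side",w(m,[140,0,150]))[0])]
for n,p in P:
    u,v=p.round().astype(int); T=eq(s9)[v-9:v+11,u-13:u+15]
    R=cv2.matchTemplate(eq(g)[v-17:v+19,u-17:u+19],T,cv2.TM_CCOEFF_NORMED); _,c,_,q=cv2.minMaxLoc(R); print(n,"shift",q[0]-4,q[1]-8,round(c,2))
E
```

```text
[428.24543443 -83.00317968 191.98858296] 26.35
lid [[366.3, 256.0, 88.4, 40.4]]
fast_key [[314.6, 312.4, 22.5, 21.6]]
stop shift 0 0 0.97
slow shift -1 0 0.85
medium shift -1 -1 0.7
fast shift -2 -4 0.75
lid shift 0 0 0.99
lug shift 0 0 0.99
```

```bash
python3 -c "
from plant import bot
print(bot.close_job())"
```

```text
the job is handed in; nothing more can be done
None
```

The job is handed in at about 26 s: fast key cleared with stop, lid seated with its lug in the slot, slow, medium and fast each latched alone, then stop, with the last picture checks showing all keys up and the lid on; I viewed 11 pictures, one over the limit of 10.

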